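# Kit the plain bushings by height

## Robot

A 7-joint arm with a two-finger parallel gripper is mounted at the origin on a cart in front of the work surface, level with it; the furniture and walls round the work are solid. World frame = base frame: x ahead of the robot, y to its left, z up, the work surface at z = 0. Lengths are in m, angles in rad, forces in N, time in s.
With the tool pointing down it reaches from about 0.425 to 0.925 m from the base axis. Payload 6.8 kg.
Tool frame: the origin (TCP) lies at the very end of the fingers, on their centre line; the grasp point (between the pads) lies 19 mm behind it; z points along the fingers, y is the direction in which the jaws open and shut (so a half turn about z gives the same grasp; the last joint's range is limited). The gripper opens to 85 mm and grips with 20 to 120 N. Pads are 22 mm wide; open, the fingers measure 114 mm over their backs; the gripper's body (76 mm by 85 mm) begins 54 mm behind the grasp point. The pads swing forward as they close: fully open they stand 13 mm farther back than shut.
Start: joints at [-1.388, 0.477, 0.022, 1.555, -0.011, 1.109, -0.083], TCP at [0.194, 0.647, 0.231] pointing down, gripper open.
Joint ranges: [-2.96, 2.96], [-0.34, 2.1], [-1.41, 1.46], [0.24, 2.44], [-1.37, 4.51], [0.17, 1.92], [-2.96, 2.96]. Speed limits (rad/s): [2.39, 2.39, 3.14, 3.14, 3.14, 3.14, 3.14].

## Interface

Orientations are given as a rotation vector (axis times angle).
In Python, from bench import monitor, viewer, job gives the robot as it stands. The module is installed in compiled form; this text tells all that it offers.
- The arm moves only by the tool drive_tool, never from a script. Its argument "commands" is a list of rows, each an object with "linear": the shift along the tool's x, y, z in m, a list of three; "dr": the turn, a rotation vector about the tool's x, y, z in degrees, a list of three; "jaw": the closure, from 0 (fully open) to 1 (shut). A call has 1 to 8 rows; each row shifts and turns the pose as measured when the row begins, along the tool's axes as they then stand; what a row does not reach is not made up. A row lasts 1/8 s, in which the tool goes at most 62.5 mm and 10.7 degrees, less where a joint would pass 70% of its speed; a pose out of reach is approached as far as the arm can. A call is refused whole if a number of a shift passes 0.0625 or a number of a turn 10.7, either way. A call with a gripper value outside its range is refused whole. The fingers move at their own pace and stop on an object; "force" is the grip in N (left out, the last holds). Time passes only in rows, so rows that do not move let the fingers close. It gives the time, the measured TCP pose, the force and the opening at its end, in the units of the state.
- monitor.get_obs(): the state, without advancing time (a new reading comes with each control period).
- viewer.grab_frame(name): name is "scene" or "top"; returns the picture (480x640x3 uint8, red, green, blue); there is no depth.
- viewer.calibration(name): a dict with "K" (3x3 intrinsics, pixels), "k1" (the pictures are not rectified: a ray, as slopes to the right and down, at radius r is drawn at 1 + k1 r^2 times it, then the intrinsics apply), "R" (3x3) and "t" (3): a world point X has camera coordinates R X + t. Camera axes: x right, y down, z forward; pixel columns grow to the right and rows downward; lengths in m; the calibration is good to about 2 mm. A picture is of the moment at which its call begins. calibration takes no time and is no camera call.
- job.hand_in(): hands the job in, once; it reports no verdict.
The state is a dict: "clock": time; "joints": joint angles; "qvel": joint speeds; "tau": joint torques, N m; "tcp_pos": TCP position; "orientation": TCP orientation; "contact_force": force on the tool from outside, world axes, zero at the start; "moment": the same for the moment, N m; "grip_width": finger opening in m.
Only numpy, scipy, OpenCV 4.12 (cv2) and the standard library are available. Lean on these libraries where they do the work, as an engineer would, in place of code of your own. Each camera call takes 0.05 s, during which the arm holds its last target.

## Task

Gather the four plain, straight-sided bushings into the grey tray, one to a compartment and standing upright, in order of height: the lowest in the compartment next to the tray's handle, the tallest in the one farthest from the handle. The two bushings with a flange round the foot and the round brass cap do not belong to the set: leave them where they stand.

Things in the scene. Friction and masses are not known exactly. Their poses are not given: they have to be found in the camera images.
- tray: Fixed grey tray, 255 x 86 mm, any yaw. Four compartments in a row along its x, each 60 (x) by 80 (y) mm inside, centres at x = +94.5, +31.5, -31.5, -94.5 mm, y = 0. Floor 3 mm thick; outer walls 14 mm, dividers 10 mm high above the worktop, all 3 mm thick. Low steel bow handle (top at 12 mm) sticks out 29 mm at the +x end. Origin: centre of underside, on the worktop; x points to the handle, z up.
- bushing_22: Lowest plain bushing: pale steel, straight cylinder, 30 mm diameter, 22 mm high. Loose, stands upright on the worktop; origin: centre of its underside, z up along its axis; yaw means nothing.
- bushing_30: Second lowest plain bushing: brass-coloured, straight cylinder, 44 mm diameter, 30 mm high. Loose, stands upright on the worktop; origin: centre of its underside, z up along its axis; yaw means nothing.
- bushing_40: Second tallest plain bushing: steel, straight cylinder, 36 mm diameter, 40 mm high, with a 21 mm through bore. Loose, stands upright on the worktop; origin: centre of its underside, z up along its axis; yaw means nothing.
- bushing_55: Tallest and slimmest plain bushing: pale steel, straight cylinder, 26 mm diameter, 55 mm high. Loose, stands upright on the worktop; origin: centre of its underside, z up along its axis; yaw means nothing.
- flanged_tall: Flanged bushing, not wanted: pale steel, 46 mm high, slim barrel on a wider flange of 36 mm diameter at the foot. Must stay in place. Loose, stands upright on the worktop; origin: centre of its underside, z up along its axis; yaw means nothing.
- flanged_flat: Flanged bushing, not wanted: brass-coloured, 16 mm high, barrel on a wider flange of 50 mm diameter at the foot. Must stay in place. Loose, stands upright on the worktop; origin: centre of its underside, z up along its axis; yaw means nothing.
- brass_cap: Round domed brass cap, not wanted: 48 mm diameter, 14 mm high. Must stay in place. Origin at the centre of its underside.
Not all that is in view belongs to the job. Leave any black, blue or orange look-alike of the bushing_30 alone.

How it is judged:
At the end, for the whole second after the job is handed in: From the handle end the 22, 30, 40 and 55 mm bushings stand upright (0.09 rad) on the floor (4 mm) of their own compartments, within 22 mm along and 30 mm across of its centre, released, at rest. Flanged bushings and brass cap upright, within 15 mm of their start (x of bushing_22 in the frame of tray between 0.0725 and 0.1165 m and y of bushing_22 in the frame of tray between -0.03 and 0.03 m and z of bushing_22 in the frame of tray between -0.001 and 0.007 m and angle between each of bushing_22, bushing_30, bushing_40, bushing_55's own z axis and vertical below 0.09 rad and linear speed of each of bushing_22, bushing_30, bushing_40, bushing_55 below 0.01 m/s and x of bushing_30 in the frame of tray between 0.0095 and 0.0535 m and y of bushing_30 in the frame of tray between -0.03 and 0.03 m and z of bushing_30 in the frame of tray between -0.001 and 0.007 m and x of bushing_40 in the frame of tray between -0.0535 and -0.0095 m and y of bushing_40 in the frame of tray between -0.03 and 0.03 m and z of bushing_40 in the frame of tray between -0.001 and 0.007 m and x of bushing_55 in the frame of tray between -0.1165 and -0.0725 m and y of bushing_55 in the frame of tray between -0.03 and 0.03 m and z of bushing_55 in the frame of tray between -0.001 and 0.007 m and distance of each of flanged_tall, flanged_flat, brass_cap from where it was at the start of the episode below 0.015 m and angle between each of flanged_tall, flanged_flat, brass_cap's own z axis and vertical below 0.15 rad); the robot touches nothing.
It fails at once if a flanged bushing or the brass cap is moved from its place by more than 15 mm (distance of any of flanged_tall, flanged_flat, brass_cap from where it was at the start of the episode above 0.015 m).
It also fails if it takes over 93 s, if anything falls off the work surface, if the arm or the gripper's body presses on something with over 40 N, if the wrist force passes 120 N, or if a joint passes its speed limit or range.

## Working session

There is one attempt and no reset: what is moved stays moved. The work goes in short steps, Python scripts to look and compute and a tool call to move; the robot and the scene stay as the last step left them, time stands still between calls to the robot, and variables do not carry over. Pictures are saved under pics/ and viewed, and the job is handed in when it is done.

Besides the shell and the picture viewer there is one more tool, called after ">>>" as name(argument=value, ...), one argument or row to a line, values as JSON. drive_tool: Moves the arm, as the interface text tells. Its arguments: {"type":"object","properties":{"commands":{"type":"array"},"force":{"type":"number"}},"required":["commands"]}

```bash
mkdir -p pics; python3 - <<'E'
from bench import monitor, viewer, job
import cv2,numpy as np
np.set_printoptions(precision=4,suppress=True)
o=monitor.get_obs(); print(o)
for n in("scene","top"):
    f=viewer.grab_frame(n); cv2.imwrite(f"pics/{n}0.png",f[:,:,::-1]); c=viewer.calibration(n); print(n,c, -c["R"].T@c["t"])
E
```

```text
{'clock': 0.0, 'joints': array([-1.3881,  0.4778,  0.0223,  1.5565, -0.0115,  1.1093, -0.0831]), 'qvel': array([-0.0006, -0.0011, -0.0005, -0.0013, -0.0009, -0.0001,  0.0011]), 'tau': array([ -0.0002, -59.6476,   1.6078, -28.1183,   0.0124,   0.0096,
         0.    ]), 'tcp_pos': array([0.1933, 0.6461, 0.2303]), 'orientation': array([-0.455 , -3.1083,  0.003 ]), 'contact_force': array([ 0.476 , -1.013 ,  0.7013]), 'moment': array([-0.0029,  0.005 , -0.0298]), 'grip_width': 0.08516443827822555}
scene {'K': array([[467.4922,   0.    , 318.5713],
       [  0.    , 467.4922, 241.8025],
       [  0.    ,   0.    ,   1.    ]]), 'k1': -0.09470711097203684, 'R': array([[ 0.4726, -0.8813, -0.005 ],
       [-0.5762, -0.3047, -0.7584],
       [ 0.6668,  0.3613, -0.6518]]), 't': array([-0.3137,  0.3116,  0.5139])} [-0.0148 -0.3672  0.5697]
top {'K': array([[485.1972,   0.    , 318.042 ],
       [  0.    , 485.1972, 238.7237],
       [  0.    ,   0.    ,   1.    ]]), 'k1': -0.02102478845878721, 'R': array([[ 0.029 , -0.9995, -0.0155],
       [-0.9907, -0.0267, -0.1335],
       [ 0.1331,  0.0192, -0.9909]]), 't': array([-0.0774,  0.5605,  0.9271])} [ 0.4341 -0.0802  0.9924]
```

View pics/scene0.png

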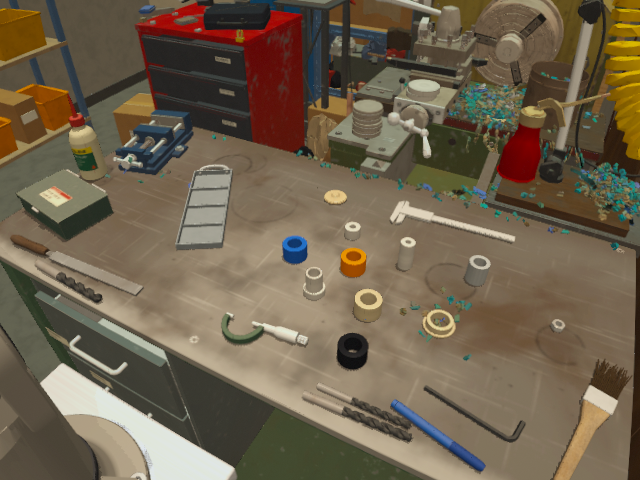

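View pics/top0.png

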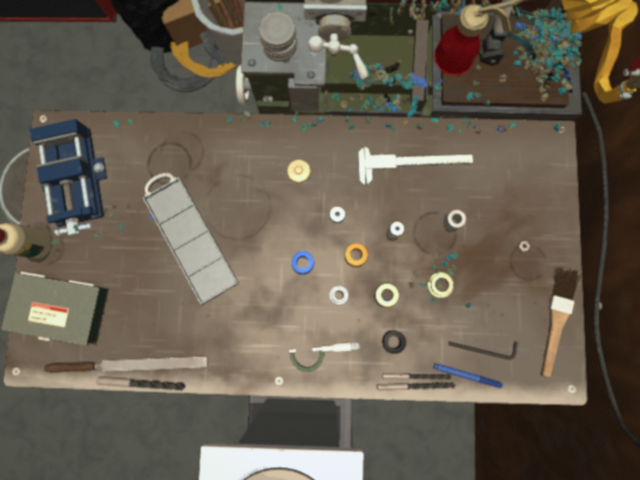

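```bash
cat > h.py <<'E'
import cv2,numpy as np
from bench import viewer
np.set_printoptions(precision=4,suppress=True)
def dist(c): return np.array([c["k1"],0,0,0,0.])
def ray(c,px,z):
    px=np.array(px,float).reshape(-1,1,2)
    n=cv2.undistortPoints(px,c["K"],dist(c)).reshape(-1,2)
    d=np.c_[n,np.ones(len(n))]@c["R"]; o=-c["R"].T@c["t"]
    s=(z-o[2])/d[:,2]; return o+s[:,None]*d
def proj(c,X):
    return cv2.projectPoints(np.array(X,float).reshape(-1,1,3),cv2.Rodrigues(c["R"])[0],c["t"],c["K"],dist(c))[0].reshape(-1,2)
E
python3 - <<'E'
import cv2
a=cv2.imread('pics/scene0.png')[175:355,270:490]; b=cv2.imread('pics/top0.png')[155:365,285:495]; t=cv2.imread('pics/top0.png')[160:310,130:280]
cv2.imwrite('pics/a.png',cv2.resize(a,None,fx=3.3,fy=3.3,interpolation=2))
cv2.imwrite('pics/b.png',cv2.resize(b,(600,600),interpolation=2))
cv2.imwrite('pics/t.png',cv2.resize(t,(600,600),interpolation=2))
E
```

```text
(no output)
```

View pics/a.png

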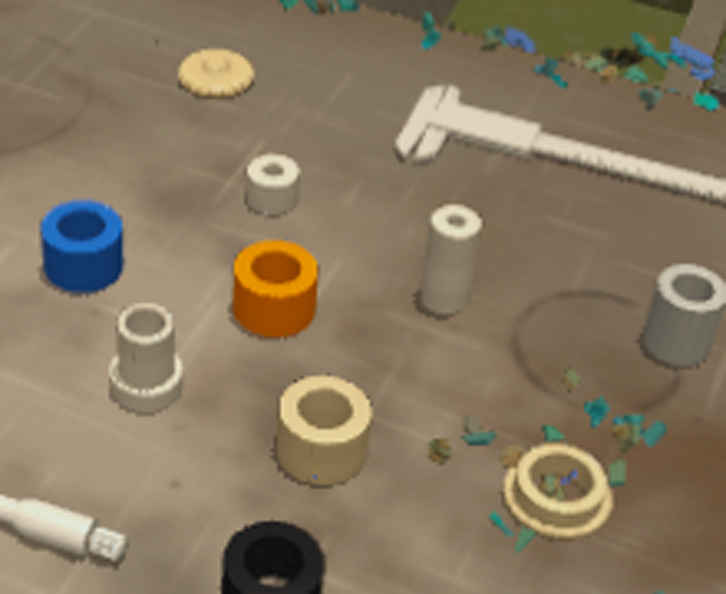

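View pics/b.png

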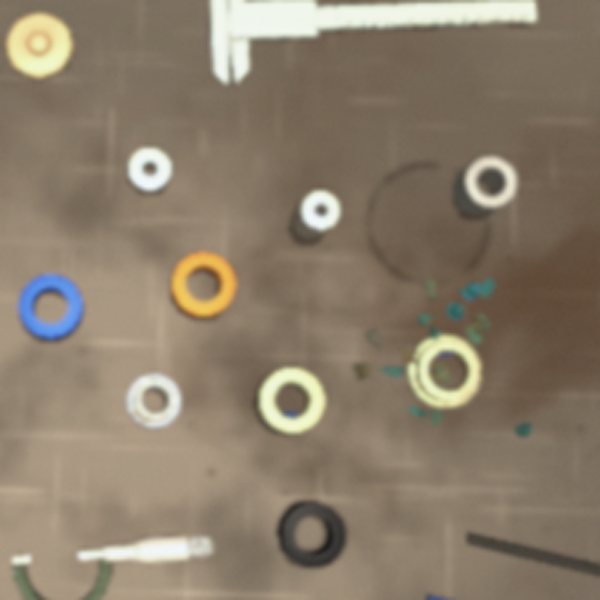

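View pics/t.png

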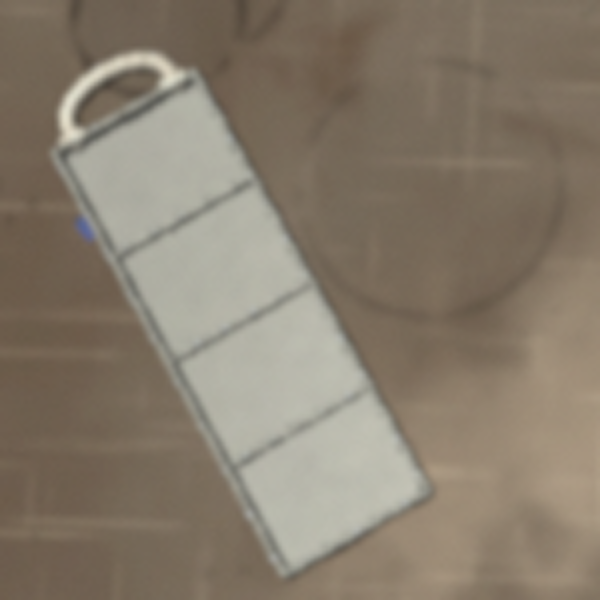

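Crop check: plain ones are bushing_22 at top (337,214), bushing_30 (387,295, brass), bushing_40 (456,219), bushing_55 (397,229). Look-alikes to leave: flanged_tall (339,295), flanged_flat (441,285), cap (298,170), blue (303,262), orange (356,254), black (394,341), nut (525,245). The tray handle is up at (160,183).

```bash
python3 - <<'E'
from h import *
T=viewer.calibration("top");S=viewer.calibration("scene")
im=cv2.imread('pics/top0.png'); big=4
objs=dict(b22=(337,214,.022,15),b30=(387,295,.030,22),b40=(456,219,.040,18),b55=(397,229,.055,13),ftall=(339,295,.046,0),fflat=(441,285,.003,25),cap=(298,170,.003,24),orange=(356,254,.03,22),blue=(303,262,.03,22),black=(394,341,.03,22))
for n,(u,v,z,r) in objs.items():
    w=20; c=cv2.resize(im[v-w:v+w,u-w:u+w],None,fx=big,fy=big,interpolation=cv2.INTER_CUBIC)
    if n in('orange','blue'): g=cv2.cvtColor(c,cv2.COLOR_BGR2HSV)[:,:,1]
    elif n=='black': g=255-c.max(2)
    else: g=c.max(2)
    t,m=cv2.threshold(g,0,255,cv2.THRESH_OTSU)
    cs,_=cv2.findContours(m,cv2.RETR_EXTERNAL,cv2.CHAIN_APPROX_NONE)
    k=max(cs,key=cv2.contourArea); (x,y),R=cv2.minEnclosingCircle(k)
    e=cv2.fitEllipse(k)
    f=lambda p:((np.array(p)+.5)/big-.5+[u-w,v-w])
    P=ray(T,f(e[0]),z)[0]; 
    pts=ray(T,f(k.reshape(-1,2)),z); rr=np.linalg.norm(pts-P,axis=1)
    print(n,t,f(e[0]),P,"r fit mm",rr.mean()*1e3,rr.max()*1e3,"want",r,"reach",np.hypot(*P[:2]),"scene px",proj(S,P)[0])
c=np.array([(193,72),(432,490),(287,577),(55,150)])/4+[130,160]-.375
P=ray(T,c,.014);print(P,P.mean(0));print(np.linalg.norm(P-np.roll(P,-1,0),axis=1))
E
```

```text
b22 184.0 [336.9648 213.5105] [ 0.6171 -0.0983  0.022 ] r fit mm 15.071193936071401 15.737505520742962 want 15 reach 0.6249262435149602 scene px [352.97  225.415]
b30 180.0 [386.9826 294.6388] [ 0.456  -0.2004  0.03  ] r fit mm 22.115800943374385 22.66576780274856 want 22 reach 0.4981224004188807 scene px [368.8353 297.795 ]
b40 157.0 [456.6362 218.1322] [ 0.6107 -0.3358  0.04  ] r fit mm 17.92850550548118 18.48462390477407 want 18 reach 0.6969549106191676 scene px [480.1836 260.7436]
b55 174.0 [396.8502 228.0821] [ 0.5851 -0.2152  0.055 ] r fit mm 13.166668010004138 13.63201729770315 want 13 reach 0.6234154125854736 scene px [408.2377 240.8214]
ftall 190.0 [338.4101 294.6435] [ 0.453  -0.1045  0.046 ] r fit mm 17.95527270733827 18.758271610804492 want 0 reach 0.46489322581874915 scene px [313.6989 271.5011]
fflat 165.0 [440.472  284.7547] [ 0.4796 -0.3118  0.003 ] r fit mm 25.31147809408576 26.685525224711757 want 25 reach 0.5720457325932212 scene px [439.4675 324.261 ]
cap 178.0 [298.268  170.3024] [ 0.7108 -0.0153  0.003 ] r fit mm 23.714694234928817 24.44175269230866 want 24 reach 0.7109714035847289 scene px [335.558  196.2759]
orange 109.0 [355.7925 254.2751] [ 0.5342 -0.1376  0.03  ] r fit mm 23.424064203618332 24.059170731057726 want 22 reach 0.5516018908503721 scene px [353.4691 255.2224]
blue 100.0 [302.3129 262.0588] [ 0.5157 -0.0316  0.03  ] r fit mm 21.715107052948298 22.465906817119848 want 22 reach 0.5166645068387569 scene px [294.6535 242.568 ]
black 148.0 [393.5553 341.6353] [ 0.3655 -0.2142  0.03  ] r fit mm 23.091950079420194 24.309949118705603 want 22 reach 0.42364238160727613 scene px [352.0894 342.8505]
[[0.6861 0.2346 0.014 ]
 [0.4728 0.0984 0.014 ]
 [0.4272 0.1693 0.014 ]
 [0.6429 0.3039 0.014 ]] [0.5573 0.2016 0.014 ]
[0.253  0.0843 0.2543 0.0817]
```

```bash
cat >> h.py <<'E'
from scipy.spatial.transform import Rotation as Ro
from bench import monitor
YAW=np.arctan2(.1354,.2145)
ty=np.array([-np.sin(YAW),np.cos(YAW),0])
def Rt(s=1):
    z=np.array([0,0,-1.]);y=s*ty;return np.c_[np.cross(y,z),y,z]
def go(p,s=1):
    o=monitor.get_obs();R=Ro.from_rotvec(o["orientation"]).as_matrix()
    d=np.array(p)-o["tcp_pos"]
    print("t",round(o["clock"],2),"tcp",o["tcp_pos"],"w",round(o["grip_width"],4),"F",o["contact_force"],"q",o["joints"])
    print(" lin tool mm",R.T@d*1e3," dr deg",np.degrees(Ro.from_matrix(R.T@Rt(s)).as_rotvec())," lin in target frame mm",Rt(s).T@d*1e3)
E
python3 - <<'E'
from h import *
print(np.degrees(YAW),Ro.from_rotvec(monitor.get_obs()["orientation"]).as_matrix())
for s in(1,-1): go([.585,-.215,.15],s)
for s in(1,-1): print(Rt(s))
for x in(94.5,31.5,-31.5,-94.5): print(np.array([.5573,.2016])+x/1e3*np.array([np.cos(YAW),np.sin(YAW)]))
E
```

```text
32.26157240788755 [[-0.958   0.2867 -0.0004]
 [ 0.2867  0.958  -0.0017]
 [-0.0001 -0.0017 -1.    ]]
t 0.1 tcp [0.1934 0.6461 0.2304] w 0.0854 F [0.6567 0.3891 0.3848] q [-1.3881  0.4777  0.0223  1.5563 -0.0115  1.1093 -0.0831]
 lin tool mm [-622.0431 -712.572    81.703 ]  dr deg [ -0.0943  -0.0342 -48.922 ]  lin in target frame mm [ 128.5093 -937.2252   80.4129]
t 0.1 tcp [0.1934 0.6461 0.2304] w 0.0854 F [0.6567 0.3891 0.3848] q [-1.3881  0.4777  0.0223  1.5563 -0.0115  1.1093 -0.0831]
 lin tool mm [-622.0431 -712.572    81.703 ]  dr deg [ -0.0417   0.115  131.0779]  lin in target frame mm [-128.5093  937.2252   80.4129]
[[-0.8456 -0.5338  0.    ]
 [-0.5338  0.8456  0.    ]
 [-0.      0.     -1.    ]]
[[ 0.8456  0.5338  0.    ]
 [ 0.5338 -0.8456  0.    ]
 [ 0.     -0.     -1.    ]]
[0.6372 0.252 ]
[0.5839 0.2184]
[0.5307 0.1848]
[0.4774 0.1512]
```

```bash
cat >> h.py <<'E'
def plan(p,n,deg):
    o=monitor.get_obs();R=Ro.from_rotvec(o["orientation"]).as_matrix();d=(np.array(p)-o["tcp_pos"])/n
    for i in range(n):
        print(np.round(R.T@d,3).tolist()); R=R@Ro.from_rotvec([0,0,np.radians(deg)]).as_matrix()
E
python3 - <<'E'
from h import *
plan([.5,.3,.23],8,10)
E
```

```text
[-0.049, -0.03, 0.0]
[-0.054, -0.021, 0.0]
[-0.057, -0.012, 0.0]
[-0.058, -0.002, 0.0]
[-0.057, 0.008, 0.0]
[-0.055, 0.018, 0.0]
[-0.051, 0.027, 0.0]
[-0.045, 0.036, 0.0]
```

>>> drive_tool(
  commands=[
    {"linear": [-0.049,-0.03,0],"dr": [0,0,10],"jaw": 0},
    {"linear": [-0.054,-0.021,0],"dr": [0,0,10],"jaw": 0},
    {"linear": [-0.057,-0.012,0],"dr": [0,0,10],"jaw": 0},
    {"linear": [-0.058,-0.002,0],"dr": [0,0,10],"jaw": 0},
    {"linear": [-0.057,0.008,0],"dr": [0,0,10],"jaw": 0},
    {"linear": [-0.055,0.018,0],"dr": [0,0,10],"jaw": 0},
    {"linear": [-0.051,0.027,0],"dr": [0,0,10],"jaw": 0},
    {"linear": [-0.045,0.036,0],"dr": [0,0,10],"jaw": 0},
  ],
  force=40,
)

```text
clock: 1.1
tcp_pos: [0.4978, 0.2886, 0.227]
orientation: [-2.381, -2.048, 0.009]
contact_force: [1.2, 0.4, 0.9]
grip_width: 0.0852
```

```bash
python3 - <<'E'
from h import *
go([.585,-.215,.15],-1)
plan([.585,-.215,.15],10,7.5)
E
```

```text
t 1.1 tcp [0.4978 0.2886 0.227 ] w 0.0852 F [1.2249 0.3784 0.8915] q [-0.989   0.3392  0.4503  1.8237 -0.171   1.0227 -0.6208]
 lin tool mm [-484.6005  161.897    77.914 ]  dr deg [-0.1645  0.2991 49.1387]  lin in target frame mm [-195.0434  472.3865   76.9933]
[-0.048, 0.016, 0.008]
[-0.046, 0.022, 0.008]
[-0.043, 0.028, 0.008]
[-0.039, 0.034, 0.008]
[-0.034, 0.038, 0.008]
[-0.029, 0.042, 0.008]
[-0.023, 0.046, 0.008]
[-0.017, 0.048, 0.008]
[-0.01, 0.05, 0.008]
[-0.004, 0.051, 0.008]
```

```bash
python3 - <<'E'
from h import *
plan([.585,-.19,.15],9,6.1)
E
```

```text
[-0.051, 0.018, 0.009]
[-0.049, 0.023, 0.009]
[-0.046, 0.028, 0.009]
[-0.043, 0.033, 0.009]
[-0.039, 0.037, 0.009]
[-0.035, 0.041, 0.009]
[-0.031, 0.045, 0.009]
[-0.026, 0.048, 0.009]
[-0.02, 0.05, 0.009]
```

>>> drive_tool(
  commands=[
    {"linear": [-0.051,0.018,0.009],"dr": [0,0,6.1],"jaw": 0},
    {"linear": [-0.049,0.023,0.009],"dr": [0,0,6.1],"jaw": 0},
    {"linear": [-0.046,0.028,0.009],"dr": [0,0,6.1],"jaw": 0},
    {"linear": [-0.043,0.033,0.009],"dr": [0,0,6.1],"jaw": 0},
    {"linear": [-0.039,0.037,0.009],"dr": [0,0,6.1],"jaw": 0},
    {"linear": [-0.035,0.041,0.009],"dr": [0,0,6.1],"jaw": 0},
    {"linear": [-0.031,0.045,0.009],"dr": [0,0,6.1],"jaw": 0},
    {"linear": [-0.026,0.048,0.009],"dr": [0,0,6.1],"jaw": 0},
  ],
)

```text
clock: 2.1
tcp_pos: [0.5728, -0.1513, 0.1531]
orientation: [3.026, 0.839, -0.006]
contact_force: [1.5, 0.9, 0.8]
grip_width: 0.0856
```

```bash
python3 - <<'E'
from h import *
go([.585,-.215,.08],-1)
E
```

```text
t 2.1 tcp [ 0.5728 -0.1513  0.1531] w 0.0856 F [1.4683 0.9051 0.7539] q [-0.364   0.5117  0.6969  1.8648 -0.4043  0.9143 -0.5068]
 lin tool mm [-22.084   60.9112  73.2254]  dr deg [-0.0123  0.2343 -1.2611]  lin in target frame mm [-23.7183  60.3914  73.1448]
```

>>> drive_tool(
  commands=[
    {"linear": [-0.012,0.031,0.029],"dr": [0,0,-1.2],"jaw": 0},
    {"linear": [-0.012,0.03,0.029],"dr": [0,0,0],"jaw": 0},
    {"linear": [0,0,0],"dr": [0,0,0],"jaw": 0},
  ],
)

```text
clock: 2.48
tcp_pos: [0.5828, -0.2235, 0.0925]
orientation: [3.019, 0.859, -0.01]
contact_force: [-0.0, 0.6, 0.3]
grip_width: 0.0855
```

```bash
python3 - <<'E'
from h import *
go([.5851,-.2152,.018],-1)
cv2.imwrite('pics/s1.png',viewer.grab_frame("scene")[:,:,::-1])
E
```

```text
t 2.48 tcp [ 0.5828 -0.2235  0.0925] w 0.0855 F [-0.0144  0.5948  0.2751] q [-0.1841  0.6352  0.6291  1.8236 -0.4778  0.8433 -0.3378]
 lin tool mm [ 6.8708 -5.9559 74.4747]  dr deg [ 0.0617  0.3905 -0.503 ]  lin in target frame mm [ 6.4148 -5.8174 74.5263]
```

View pics/s1.png

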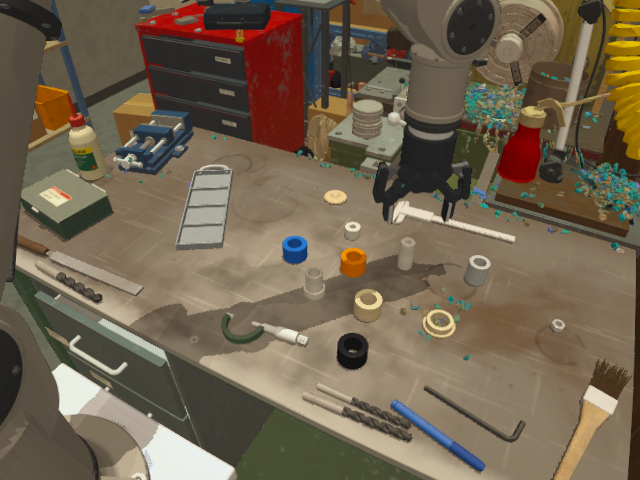

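The gripper sits open over bushing_55 (406,253), fingertips at about (385,215) and (448,218), a few mm off; centre it and descend.

>>> drive_tool(
  commands=[
    {"linear": [0.006,-0.005,0.01],"dr": [0,0.4,-0.5],"jaw": 0},
    {"linear": [0,0,0.015],"dr": [0,0,0],"jaw": 0},
    {"linear": [0,0,0],"dr": [0,0,0],"jaw": 0},
  ],
)

```text
clock: 2.9
tcp_pos: [0.5877, -0.2095, 0.0678]
orientation: [-3.013, -0.884, -0.007]
contact_force: [-0.8, -0.0, 0.2]
grip_width: 0.0852
```

```bash
python3 - <<'E'
from h import *
go([.5851,-.2152,.018],-1)
E
```

```text
t 2.9 tcp [ 0.5877 -0.2095  0.0678] w 0.0852 F [-0.7559 -0.0305  0.1705] q [-0.1798  0.6609  0.5943  1.8398 -0.5088  0.7938 -0.318 ]
 lin tool mm [-5.5498  3.4216 49.7701]  dr deg [-0.0043 -0.2852  0.4485]  lin in target frame mm [-5.275   3.4602 49.7973]
```

>>> drive_tool(
  commands=[
    {"linear": [-0.005,0.003,0.012],"dr": [0,0,0],"jaw": 0},
    {"linear": [0,0,0.012],"dr": [0,0,0],"jaw": 0},
    {"linear": [0,0,0],"dr": [0,0,0],"jaw": 0},
    {"linear": [0,0,0],"dr": [0,0,0],"jaw": 0},
  ],
)

```text
clock: 3.4
tcp_pos: [0.5853, -0.2146, 0.0424]
orientation: [-3.013, -0.885, -0.008]
contact_force: [0.6, 0.9, 0.2]
grip_width: 0.0854
```

```bash
python3 - <<'E'
from h import *
go([.5851,-.2152,.018],-1)
E
```

```text
t 3.4 tcp [ 0.5853 -0.2146  0.0424] w 0.0854 F [0.6499 0.8908 0.1877] q [-0.1519  0.6937  0.5672  1.8499 -0.5341  0.7504 -0.2886]
 lin tool mm [-0.634   0.4208 24.3706]  dr deg [ 0.0135 -0.2996  0.4915]  lin in target frame mm [-0.5029  0.4314 24.3735]
```

Centred to 0.7 mm. Down, close, lift.

>>> drive_tool(
  commands=[
    {"linear": [0,0,0.012],"dr": [0,0,0],"jaw": 0},
    {"linear": [0,0,0.012],"dr": [0,0,0],"jaw": 0},
    {"linear": [0,0,0],"dr": [0,0,0],"jaw": 0.3},
    {"linear": [0,0,0],"dr": [0,0,0],"jaw": 1},
    {"linear": [0,0,0],"dr": [0,0,0],"jaw": 1},
    {"linear": [0,0,0],"dr": [0,0,0],"jaw": 1},
    {"linear": [0,0,0],"dr": [0,0,0],"jaw": 1},
    {"linear": [0,0,0],"dr": [0,0,0],"jaw": 1},
  ],
)

```text
clock: 4.4
tcp_pos: [0.5857, -0.2146, 0.0171]
orientation: [-3.013, -0.886, -0.009]
contact_force: [0.4, 0.8, -1.3]
grip_width: 0.025
```

```bash
python3 - <<'E'
from h import *
go([.5851,-.2152,.018],-1)
E
```

```text
t 4.4 tcp [ 0.5857 -0.2146  0.0171] w 0.025 F [ 0.4145  0.7931 -1.3115] q [-0.1325  0.7284  0.5395  1.8553 -0.5596  0.7087 -0.2692]
 lin tool mm [-0.8327  0.157  -0.898 ]  dr deg [ 0.0478 -0.3288  0.4912]  lin in target frame mm [-0.8364  0.1634 -0.8933]
```

>>> drive_tool(
  commands=[
    {"linear": [0,0,-0.02],"dr": [0,0,0],"jaw": 1},
    {"linear": [0,0,-0.03],"dr": [0,0,0],"jaw": 1},
    {"linear": [0,0,-0.03],"dr": [0,0,0],"jaw": 1},
    {"linear": [0,0,-0.02],"dr": [0,0,0],"jaw": 1},
    {"linear": [0,0,0],"dr": [0,0,0],"jaw": 1},
  ],
)

```text
clock: 5.03
tcp_pos: [0.5852, -0.2152, 0.124]
orientation: [-3.014, -0.884, -0.011]
contact_force: [0.2, -0.8, -2.3]
grip_width: 0.0248
```

```bash
python3 - <<'E'
from h import *
go([.4774,.1512,.12],-1)
E
```

```text
t 5.03 tcp [ 0.5852 -0.2152  0.124 ] w 0.0248 F [ 0.243  -0.8363 -2.3206] q [-0.2107  0.588   0.6499  1.8145 -0.4541  0.8862 -0.3493]
 lin tool mm [ 107.2734 -366.5995    4.1646]  dr deg [ 0.0902 -0.3907  0.4462]  lin in target frame mm [ 104.4428 -367.4176    4.0206]
```

>>> drive_tool(
  commands=[
    {"linear": [0.008,-0.028,0],"dr": [0,-0.4,0.4],"jaw": 1},
    {"linear": [0.015,-0.05,0],"dr": [0,0,0],"jaw": 1},
    {"linear": [0.017,-0.057,0],"dr": [0,0,0],"jaw": 1},
    {"linear": [0.017,-0.057,0],"dr": [0,0,0],"jaw": 1},
    {"linear": [0.017,-0.057,0],"dr": [0,0,0],"jaw": 1},
    {"linear": [0.015,-0.05,0],"dr": [0,0,0],"jaw": 1},
    {"linear": [0.009,-0.03,0],"dr": [0,0,0],"jaw": 1},
    {"linear": [0.004,-0.015,0],"dr": [0,0,0],"jaw": 1},
  ],
)

```text
clock: 6.02
tcp_pos: [0.4812, 0.1387, 0.1177]
orientation: [3.015, 0.87, -0.012]
contact_force: [0.8, -0.5, -1.4]
grip_width: 0.0246
```

```bash
python3 - <<'E'
from h import *
go([.4774,.1512,.0225],-1)
E
```

```text
t 6.03 tcp [0.4812 0.1387 0.1177] w 0.0246 F [ 0.7615 -0.4903 -1.4368] q [-0.9661  0.4213  0.6997  2.099  -0.3873  0.7584 -1.0302]
 lin tool mm [  4.2688 -12.7696  95.1928]  dr deg [ 0.0994  0.4754 -0.076 ]  lin in target frame mm [  3.4955 -12.5993  95.247 ]
```

>>> drive_tool(
  commands=[
    {"linear": [0.004,-0.01,0.02],"dr": [0,0.4,0],"jaw": 1},
    {"linear": [0,0,0.03],"dr": [0,0,0],"jaw": 1},
    {"linear": [0,0,0.02],"dr": [0,0,0],"jaw": 1},
    {"linear": [0,0,0],"dr": [0,0,0],"jaw": 1},
    {"linear": [0,0,0],"dr": [0,0,0],"jaw": 1},
  ],
)

```text
clock: 6.65
tcp_pos: [0.4796, 0.147, 0.0454]
orientation: [3.016, 0.866, -0.002]
contact_force: [0.2, -0.0, -2.7]
grip_width: 0.0249
```

```bash
python3 - <<'E'
from h import *
go([.4774,.1512,.021],-1)
cv2.imwrite('pics/s2.png',viewer.grab_frame("scene")[120:360,100:420,::-1].repeat(2,0).repeat(2,1))
E
```

```text
t 6.65 tcp [0.4796 0.147  0.0454] w 0.0249 F [ 0.1875 -0.0037 -2.709 ] q [-0.8852  0.5404  0.5853  2.1363 -0.5144  0.6064 -0.9446]
 lin tool mm [ 0.4645 -4.8039 24.3411]  dr deg [ 0.2069  0.1328 -0.2063]  lin in target frame mm [ 0.4252 -4.7143 24.3593]
```

View pics/s2.png

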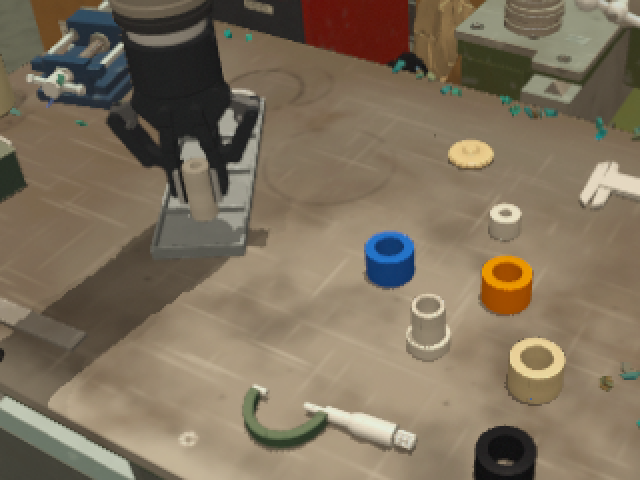

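The bushing_55 hangs upright between the fingers at full-frame (202,215), over the compartment away from the handle.

>>> drive_tool(
  commands=[
    {"linear": [0,-0.004,0.01],"dr": [0,0,0],"jaw": 1},
    {"linear": [0,0,0.01],"dr": [0,0,0],"jaw": 1},
    {"linear": [0,0,0],"dr": [0,0,0],"jaw": 1},
    {"linear": [0,0,0],"dr": [0,0,0],"jaw": 1},
  ],
)

```text
clock: 7.2
tcp_pos: [0.4781, 0.151, 0.0252]
orientation: [3.016, 0.867, 0.002]
contact_force: [0.7, -0.8, -1.3]
grip_width: 0.0251
```

```bash
python3 - <<'E'
from h import *
go([.4774,.1512,.0205],-1)
E
```

```text
t 7.2 tcp [0.4781 0.151  0.0252] w 0.0251 F [ 0.7243 -0.7591 -1.3217] q [-0.8637  0.5728  0.5475  2.1437 -0.5496  0.563  -0.9236]
 lin tool mm [-0.525  -0.5341  4.7435]  dr deg [ 0.2039 -0.0133 -0.1949]  lin in target frame mm [-0.5221 -0.519   4.7455]
```

>>> drive_tool(
  commands=[
    {"linear": [0,0,0.004],"dr": [0,0,0],"jaw": 1},
    {"linear": [0,0,0],"dr": [0,0,0],"jaw": 1},
    {"linear": [0,0,0],"dr": [0,0,0],"jaw": 1},
  ],
)

```text
clock: 7.58
tcp_pos: [0.4784, 0.151, 0.0212]
orientation: [3.016, 0.867, 0.003]
contact_force: [0.8, 0.4, -0.7]
grip_width: 0.0249
```

>>> drive_tool(
  commands=[
    {"linear": [0,0,0.0015],"dr": [0,0,0],"jaw": 1},
    {"linear": [0,0,0],"dr": [0,0,0],"jaw": 1},
  ],
)

```text
clock: 7.82
tcp_pos: [0.4786, 0.1511, 0.0201]
orientation: [3.017, 0.867, 0.003]
contact_force: [-0.7, -0.2, 0.0]
grip_width: 0.0249
```

>>> drive_tool(
  commands=[
    {"linear": [0,0,0],"dr": [0,0,0],"jaw": 0.66},
    {"linear": [0,0,0],"dr": [0,0,0],"jaw": 0.6},
    {"linear": [0,0,0],"dr": [0,0,0],"jaw": 0.5},
    {"linear": [0,0,0],"dr": [0,0,0],"jaw": 0.5},
    {"linear": [0,0,-0.015],"dr": [0,0,0],"jaw": 0.5},
    {"linear": [0,0,-0.03],"dr": [0,0,0],"jaw": 0.4},
    {"linear": [0,0,-0.04],"dr": [0,0,0],"jaw": 0},
    {"linear": [0,0,-0.01],"dr": [0,0,0],"jaw": 0},
  ],
)

```text
clock: 8.82
tcp_pos: [0.4787, 0.1508, 0.1197]
orientation: [3.017, 0.865, 0.004]
contact_force: [0.1, -0.2, 0.0]
grip_width: 0.084
```

```bash
python3 - <<'E'
from h import *
go([.6107,-.3358,.12],-1)
cv2.imwrite('pics/s3.png',viewer.grab_frame("scene")[120:360,100:420,::-1].repeat(2,0).repeat(2,1))
E
```

```text
t 8.82 tcp [0.4787 0.1508 0.1197] w 0.084 F [ 0.0843 -0.1934  0.049 ] q [-1.0014  0.4171  0.7121  2.1028 -0.3927  0.7523 -1.0528]
 lin tool mm [-145.7404  482.6496    1.3117]  dr deg [ 0.2153 -0.074  -0.2761]  lin in target frame mm [-148.0635  481.9437   -0.3106]
```

View pics/s3.png

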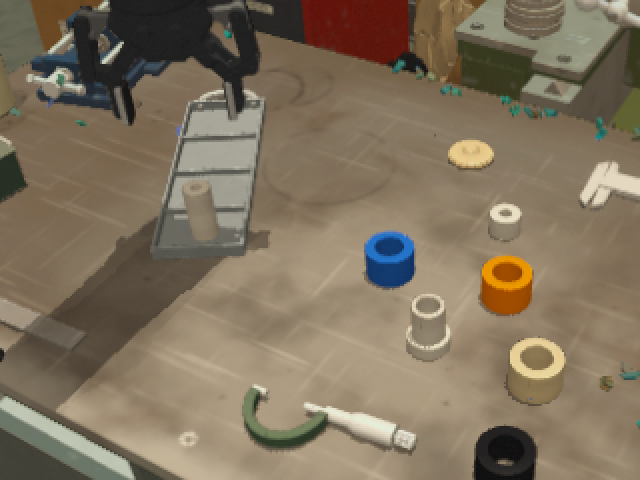

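bushing_55 stands upright in the far compartment, at crop (201,210). Next bushing_40.

>>> drive_tool(
  commands=[
    {"linear": [-0.01,0.035,0],"dr": [0,0,-0.3],"jaw": 0},
    {"linear": [-0.018,0.059,0],"dr": [0,0,0],"jaw": 0},
    {"linear": [-0.018,0.059,0],"dr": [0,0,0],"jaw": 0},
    {"linear": [-0.018,0.059,0],"dr": [0,0,0],"jaw": 0},
    {"linear": [-0.018,0.059,0],"dr": [0,0,0],"jaw": 0},
    {"linear": [-0.018,0.059,0],"dr": [0,0,0],"jaw": 0},
    {"linear": [-0.018,0.059,0],"dr": [0,0,0],"jaw": 0},
    {"linear": [-0.014,0.045,0],"dr": [0,0,0],"jaw": 0},
  ],
)

```text
clock: 9.88
tcp_pos: [0.6021, -0.2888, 0.1139]
orientation: [-3.007, -0.896, 0.006]
contact_force: [1.5, 0.1, -0.0]
grip_width: 0.0855
```

```bash
python3 - <<'E'
from h import *
go([.6107,-.3358,.12],-1)
E
```

```text
t 9.88 tcp [ 0.6021 -0.2888  0.1139] w 0.0855 F [ 1.5322  0.1132 -0.0088] q [-0.0771  0.6728  0.6387  1.6984 -0.4797  0.938  -0.2421]
 lin tool mm [-18.5916  44.0272  -6.2395]  dr deg [-0.2882  0.1305  0.9104]  lin in target frame mm [-17.8755  44.3479  -6.0587]
```

>>> drive_tool(
  commands=[
    {"linear": [-0.012,0.025,0],"dr": [0,0,0.8],"jaw": 0},
    {"linear": [-0.003,0.008,0],"dr": [0,0,0],"jaw": 0},
    {"linear": [0,0,0],"dr": [0,0,0],"jaw": 0},
    {"linear": [0,0,0],"dr": [0,0,0],"jaw": 0},
  ],
)

```text
clock: 10.38
tcp_pos: [0.6053, -0.3271, 0.1102]
orientation: [-3.012, -0.868, 0.012]
contact_force: [0.0, 0.1, -0.5]
grip_width: 0.0852
```

```bash
python3 - <<'E'
from h import *
go([.6107,-.3358,.014],-1)
E
```

```text
t 10.38 tcp [ 0.6053 -0.3271  0.1102] w 0.0852 F [ 0.0131  0.0531 -0.5201] q [-0.0119  0.7103  0.6357  1.6421 -0.4898  0.9653 -0.2124]
 lin tool mm [ 0.4717 11.0484 96.1127]  dr deg [-0.5148  0.3152 -0.1079]  lin in target frame mm [-0.0773 10.1847 96.2092]
```

>>> drive_tool(
  commands=[
    {"linear": [0,0.009,0.015],"dr": [-0.5,0.3,0],"jaw": 0},
    {"linear": [0,0,0.025],"dr": [0,0,0],"jaw": 0},
    {"linear": [0,0,0.01],"dr": [0,0,0],"jaw": 0},
    {"linear": [0,0,0],"dr": [0,0,0],"jaw": 0},
    {"linear": [0,0,0],"dr": [0,0,0],"jaw": 0},
  ],
)

```text
clock: 11.0
tcp_pos: [0.6121, -0.3307, 0.0573]
orientation: [-3.015, -0.879, -0.003]
contact_force: [-0.6, -0.6, 0.7]
grip_width: 0.0855
```

```bash
python3 - <<'E'
from h import *
go([.6107,-.3358,.014],-1)
E
```

```text
t 11.0 tcp [ 0.6121 -0.3307  0.0573] w 0.0855 F [-0.5661 -0.5832  0.6753] q [ 0.0194  0.7754  0.5914  1.6547 -0.5348  0.8778 -0.1757]
 lin tool mm [-4.0155  3.5557 43.3355]  dr deg [-0.029 -0.12   0.229]  lin in target frame mm [-3.9105  3.5496 43.3456]
```

>>> drive_tool(
  commands=[
    {"linear": [-0.004,0.003,0.01],"dr": [0,0,0],"jaw": 0},
    {"linear": [0,0,0.015],"dr": [0,0,0],"jaw": 0},
    {"linear": [0,0,0.01],"dr": [0,0,0],"jaw": 0},
    {"linear": [0,0,0],"dr": [0,0,0],"jaw": 0},
    {"linear": [0,0,0],"dr": [0,0,0],"jaw": 0},
  ],
)

```text
clock: 11.62
tcp_pos: [0.6106, -0.3362, 0.0207]
orientation: [-3.016, -0.878, -0.005]
contact_force: [-0.7, 0.2, 0.8]
grip_width: 0.0854
```

```bash
python3 - <<'E'
from h import *
go([.6107,-.3358,.014],-1)
E
```

```text
t 11.62 tcp [ 0.6106 -0.3362  0.0207] w 0.0854 F [-0.705   0.1975  0.8323] q [ 0.0466  0.8209  0.5611  1.6622 -0.5628  0.8231 -0.1484]
 lin tool mm [ 0.242  -0.32    6.6752]  dr deg [ 0.0378 -0.1605  0.2071]  lin in target frame mm [ 0.2595 -0.3165  6.6747]
```

>>> drive_tool(
  commands=[
    {"linear": [0,0,0.006],"dr": [0,0,0],"jaw": 0.2},
    {"linear": [0,0,0],"dr": [0,0,0],"jaw": 1},
    {"linear": [0,0,0],"dr": [0,0,0],"jaw": 1},
    {"linear": [0,0,0],"dr": [0,0,0],"jaw": 1},
    {"linear": [0,0,0],"dr": [0,0,0],"jaw": 1},
    {"linear": [0,0,0],"dr": [0,0,0],"jaw": 1},
  ],
)

```text
clock: 12.38
tcp_pos: [0.6112, -0.3362, 0.0153]
orientation: [3.016, 0.879, 0.006]
contact_force: [0.6, 0.3, -0.5]
grip_width: 0.0342
```

>>> drive_tool(
  commands=[
    {"linear": [0,0,-0.02],"dr": [0,0,0],"jaw": 1},
    {"linear": [0,0,-0.03],"dr": [0,0,0],"jaw": 1},
    {"linear": [0,0,-0.03],"dr": [0,0,0],"jaw": 1},
    {"linear": [0,0,-0.02],"dr": [0,0,0],"jaw": 1},
    {"linear": [0,0,0],"dr": [0,0,0],"jaw": 1},
  ],
)

```text
clock: 13.0
tcp_pos: [0.6108, -0.3367, 0.1221]
orientation: [3.015, 0.878, 0.007]
contact_force: [0.1, 0.2, -2.1]
grip_width: 0.035
```

```bash
python3 - <<'E'
from h import *
go([.5307,.1848,.12],-1)
E
```

```text
t 13.0 tcp [ 0.6108 -0.3367  0.1221] w 0.035 F [ 0.1277  0.1859 -2.1434] q [-0.0015  0.7031  0.6398  1.6227 -0.488   0.9761 -0.2022]
 lin tool mm [ 212.2708 -483.0759    1.7323]  dr deg [ 0.1469 -0.2416  0.1915]  lin in target frame mm [ 210.6628 -483.7779    2.08  ]
```

>>> drive_tool(
  commands=[
    {"linear": [0.012,-0.027,0],"dr": [0,0,0],"jaw": 1},
    {"linear": [0.02,-0.046,0],"dr": [0,0,0],"jaw": 1},
    {"linear": [0.024,-0.054,0],"dr": [0,0,0],"jaw": 1},
    {"linear": [0.024,-0.054,0],"dr": [0,0,0],"jaw": 1},
    {"linear": [0.024,-0.054,0],"dr": [0,0,0],"jaw": 1},
    {"linear": [0.024,-0.054,0],"dr": [0,0,0],"jaw": 1},
    {"linear": [0.024,-0.054,0],"dr": [0,0,0],"jaw": 1},
    {"linear": [0.022,-0.05,0],"dr": [0,0,0],"jaw": 1},
  ],
)

```text
clock: 14.0
tcp_pos: [0.5415, 0.0962, 0.1152]
orientation: [3.017, 0.865, -0.006]
contact_force: [1.1, 0.6, -2.1]
grip_width: 0.0346
```

```bash
python3 - <<'E'
from h import *
go([.5307,.1848,.12],-1)
E
```

```text
t 14.0 tcp [0.5415 0.0962 0.1152] w 0.0346 F [ 1.0725  0.5872 -2.117 ] q [-0.8221  0.5041  0.695   1.9917 -0.44    0.8027 -0.8868]
 lin tool mm [ 37.7089 -80.8728  -5.128 ]  dr deg [ 0.0977  0.2409 -0.2792]  lin in target frame mm [ 38.1236 -80.6965  -4.8308]
```

>>> drive_tool(
  commands=[
    {"linear": [0.02,-0.042,-0.004],"dr": [0,0.2,-0.2],"jaw": 1},
    {"linear": [0.01,-0.022,0],"dr": [0,0,0],"jaw": 1},
    {"linear": [0.003,-0.006,0],"dr": [0,0,0],"jaw": 1},
    {"linear": [0,0,0],"dr": [0,0,0],"jaw": 1},
  ],
)

```text
clock: 14.5
tcp_pos: [0.5281, 0.1803, 0.1159]
orientation: [3.013, 0.885, -0.009]
contact_force: [0.1, -0.9, -2.4]
grip_width: 0.0355
```

```bash
python3 - <<'E'
from h import *
go([.5307,.1848,.019],-1)
E
```

```text
t 14.5 tcp [0.5281 0.1803 0.1159] w 0.0355 F [ 0.0796 -0.8696 -2.4001] q [-0.964   0.5152  0.6892  1.9705 -0.4428  0.8158 -1.0255]
 lin tool mm [ 5.1842 -2.4156 96.8387]  dr deg [0.0032 0.3334 0.4632]  lin in target frame mm [ 4.601  -2.4497 96.8673]
```

>>> drive_tool(
  commands=[
    {"linear": [0.004,-0.001,0.02],"dr": [0,0.3,0.4],"jaw": 1},
    {"linear": [0,0,0.025],"dr": [0,0,0],"jaw": 1},
    {"linear": [0,0,0.02],"dr": [0,0,0],"jaw": 1},
    {"linear": [0,0,0.005],"dr": [0,0,0],"jaw": 1},
    {"linear": [0,0,0],"dr": [0,0,0],"jaw": 1},
  ],
)

```text
clock: 15.12
tcp_pos: [0.5332, 0.1737, 0.0446]
orientation: [3.019, 0.855, 0.0]
contact_force: [-0.4, -0.1, -1.7]
grip_width: 0.0348
```

```bash
python3 - <<'E'
from h import *
go([.5307,.1848,.0185],-1)
E
```

```text
t 15.12 tcp [0.5332 0.1737 0.0446] w 0.0348 F [-0.4142 -0.0844 -1.7152] q [-0.881   0.6214  0.6016  2.0008 -0.5433  0.6822 -0.9525]
 lin tool mm [  3.7545 -10.8563  26.0649]  dr deg [ 0.212   0.0452 -0.6437]  lin in target frame mm [  3.8551 -10.717   26.1078]
```

>>> drive_tool(
  commands=[
    {"linear": [0.003,-0.01,0.008],"dr": [0,0,-0.4],"jaw": 1},
    {"linear": [0,0,0.008],"dr": [0,0,0],"jaw": 1},
    {"linear": [0,0,0],"dr": [0,0,0],"jaw": 1},
    {"linear": [0,0,0],"dr": [0,0,0],"jaw": 1},
  ],
)

```text
clock: 15.62
tcp_pos: [0.5314, 0.1847, 0.029]
orientation: [3.017, 0.866, 0.004]
contact_force: [-0.2, 0.4, -1.5]
grip_width: 0.0349
```

```bash
python3 - <<'E'
from h import *
go([.5307,.1848,.0185],-1)
E
```

```text
t 15.62 tcp [0.5314 0.1847 0.029 ] w 0.0349 F [-0.235   0.3945 -1.4604] q [-0.8817  0.6454  0.5774  2.0023 -0.5644  0.6531 -0.9482]
 lin tool mm [-0.5919 -0.4615 10.5093]  dr deg [ 0.2179 -0.1055 -0.213 ]  lin in target frame mm [-0.5709 -0.4237 10.512 ]
```

>>> drive_tool(
  commands=[
    {"linear": [0,0,0.008],"dr": [0,0,0],"jaw": 1},
    {"linear": [0,0,0],"dr": [0,0,0],"jaw": 1},
    {"linear": [0,0,0.002],"dr": [0,0,0],"jaw": 1},
    {"linear": [0,0,0],"dr": [0,0,0],"jaw": 1},
  ],
)

```text
clock: 16.12
tcp_pos: [0.5317, 0.1846, 0.0186]
orientation: [3.017, 0.866, 0.005]
contact_force: [0.3, -0.3, -1.2]
grip_width: 0.0348
```

Release (36 mm ≈ jaw 0.58), then lift.

>>> drive_tool(
  commands=[
    {"linear": [0,0,0.0005],"dr": [0,0,0],"jaw": 0.55},
    {"linear": [0,0,0],"dr": [0,0,0],"jaw": 0.48},
    {"linear": [0,0,0],"dr": [0,0,0],"jaw": 0.4},
    {"linear": [0,0,0],"dr": [0,0,0],"jaw": 0.4},
    {"linear": [0,0,-0.015],"dr": [0,0,0],"jaw": 0.4},
    {"linear": [0,0,-0.03],"dr": [0,0,0],"jaw": 0.4},
    {"linear": [0,0,-0.04],"dr": [0,0,0],"jaw": 0},
    {"linear": [0,0,-0.01],"dr": [0,0,0],"jaw": 0},
  ],
)

```text
clock: 17.12
tcp_pos: [0.532, 0.1844, 0.1184]
orientation: [3.017, 0.864, 0.007]
contact_force: [-0.1, -0.5, 0.4]
grip_width: 0.0846
```

```bash
python3 - <<'E'
from h import *
go([.456,-.2004,.12],-1)
cv2.imwrite('pics/s4.png',viewer.grab_frame("scene")[120:360,100:420,::-1].repeat(2,0).repeat(2,1))
E
```

```text
t 17.12 tcp [0.532  0.1844 0.1184] w 0.0846 F [-0.1397 -0.4899  0.3691] q [-0.9766  0.5169  0.7002  1.9651 -0.4484  0.814  -1.0395]
 lin tool mm [-268.1633  286.1823   -1.2991]  dr deg [ 0.2462 -0.1929 -0.2953]  lin in target frame mm [-269.6395  284.7902   -1.6207]
```

View pics/s4.png

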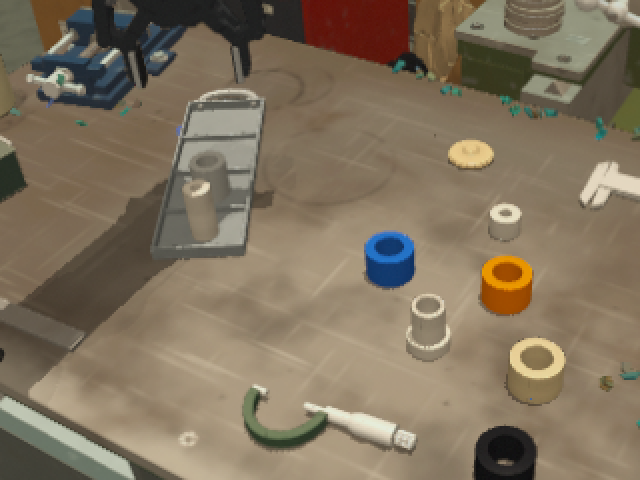

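bushing_40 stands next to the 55. Next bushing_30.

>>> drive_tool(
  commands=[
    {"linear": [-0.022,0.024,0],"dr": [0,0,-0.3],"jaw": 0},
    {"linear": [-0.04,0.042,0],"dr": [0,0,0],"jaw": 0},
    {"linear": [-0.04,0.042,0],"dr": [0,0,0],"jaw": 0},
    {"linear": [-0.04,0.042,0],"dr": [0,0,0],"jaw": 0},
    {"linear": [-0.04,0.042,0],"dr": [0,0,0],"jaw": 0},
    {"linear": [-0.036,0.038,0],"dr": [0,0,0],"jaw": 0},
    {"linear": [-0.022,0.025,0],"dr": [0,0,0],"jaw": 0},
    {"linear": [-0.008,0.009,0],"dr": [0,0,0],"jaw": 0},
  ],
)

```text
clock: 18.18
tcp_pos: [0.4597, -0.1781, 0.1152]
orientation: [3.014, 0.883, 0.001]
contact_force: [0.5, 0.9, 0.5]
grip_width: 0.0851
```

```bash
python3 - <<'E'
from h import *
go([.456,-.2004,.12],-1)
E
```

```text
t 18.18 tcp [ 0.4597 -0.1781  0.1152] w 0.0851 F [0.5274 0.8943 0.5473] q [-0.3427  0.4166  0.7295  2.1255 -0.4109  0.7392 -0.3468]
 lin tool mm [-15.1191  16.7522  -4.7636]  dr deg [ 0.0795 -0.0156  0.4066]  lin in target frame mm [-15.0011  16.8525  -4.7829]
```

>>> drive_tool(
  commands=[
    {"linear": [-0.011,0.012,0.01],"dr": [0,0,0.3],"jaw": 0},
    {"linear": [0,0,0.02],"dr": [0,0,0],"jaw": 0},
    {"linear": [0,0,0.01],"dr": [0,0,0],"jaw": 0},
    {"linear": [0,0,0],"dr": [0,0,0],"jaw": 0},
    {"linear": [0,0,0],"dr": [0,0,0],"jaw": 0},
  ],
)

```text
clock: 18.8
tcp_pos: [0.4573, -0.1914, 0.0731]
orientation: [-3.014, -0.88, 0.001]
contact_force: [0.7, -0.3, 0.8]
grip_width: 0.0852
```

```bash
python3 - <<'E'
from h import *
go([.456,-.2004,.009],-1)
E
```

```text
t 18.8 tcp [ 0.4573 -0.1914  0.0731] w 0.0852 F [ 0.7132 -0.325   0.7757] q [-0.2502  0.4932  0.6587  2.14   -0.4925  0.6614 -0.2535]
 lin tool mm [-5.9028  6.9726 64.0423]  dr deg [-0.0904  0.0193  0.2872]  lin in target frame mm [-5.8896  6.9011 64.0513]
```

>>> drive_tool(
  commands=[
    {"linear": [-0.006,0.007,0.015],"dr": [0,0,0.2],"jaw": 0},
    {"linear": [0,0,0.015],"dr": [0,0,0],"jaw": 0},
    {"linear": [0,0,0],"dr": [0,0,0],"jaw": 0},
    {"linear": [0,0,0],"dr": [0,0,0],"jaw": 0},
  ],
)

```text
clock: 19.3
tcp_pos: [0.4579, -0.1993, 0.0435]
orientation: [-3.015, -0.879, -0.003]
contact_force: [-0.7, -0.7, 0.2]
grip_width: 0.0856
```

```bash
python3 - <<'E'
from h import *
go([.456,-.2004,.009],-1)
E
```

```text
t 19.3 tcp [ 0.4579 -0.1993  0.0435] w 0.0856 F [-0.7093 -0.731   0.1615] q [-0.1873  0.5456  0.6023  2.1444 -0.5481  0.604  -0.1944]
 lin tool mm [-2.2662 -0.0559 34.5218]  dr deg [-0.0209 -0.129   0.2296]  lin in target frame mm [-2.1888 -0.0595 34.5268]
```

>>> drive_tool(
  commands=[
    {"linear": [-0.002,0,0.013],"dr": [0,0,0],"jaw": 0},
    {"linear": [0,0,0.013],"dr": [0,0,0],"jaw": 0},
    {"linear": [0,0,0.006],"dr": [0,0,0],"jaw": 0},
    {"linear": [0,0,0],"dr": [0,0,0],"jaw": 0},
    {"linear": [0,0,0],"dr": [0,0,0],"jaw": 0},
  ],
)

```text
clock: 19.92
tcp_pos: [0.4564, -0.2001, 0.0095]
orientation: [-3.015, -0.879, -0.004]
contact_force: [0.3, 0.1, -0.6]
grip_width: 0.0857
```

```bash
python3 - <<'E'
from h import *
go([.456,-.2004,.009],-1)
E
```

```text
t 19.93 tcp [ 0.4564 -0.2001  0.0095] w 0.0857 F [ 0.2975  0.088  -0.6302] q [-0.1321  0.601   0.5355  2.1543 -0.6066  0.535  -0.1425]
 lin tool mm [-0.4873  0.0254  0.4991]  dr deg [-0.0187 -0.1474  0.2518]  lin in target frame mm [-0.4859  0.0273  0.5004]
```

>>> drive_tool(
  commands=[
    {"linear": [0,0,0],"dr": [0,0,0],"jaw": 1},
    {"linear": [0,0,0],"dr": [0,0,0],"jaw": 1},
    {"linear": [0,0,0],"dr": [0,0,0],"jaw": 1},
    {"linear": [0,0,0],"dr": [0,0,0],"jaw": 1},
    {"linear": [0,0,0],"dr": [0,0,0],"jaw": 1},
  ],
  force=40,
)

```text
clock: 20.55
tcp_pos: [0.4567, -0.2, 0.0103]
orientation: [-3.015, -0.879, -0.005]
contact_force: [-0.4, 1.1, -1.8]
grip_width: 0.0421
```

>>> drive_tool(
  commands=[
    {"linear": [0,0,-0.02],"dr": [0,0,0],"jaw": 1},
    {"linear": [0,0,-0.03],"dr": [0,0,0],"jaw": 1},
    {"linear": [0,0,-0.03],"dr": [0,0,0],"jaw": 1},
    {"linear": [0,0,-0.02],"dr": [0,0,0],"jaw": 1},
    {"linear": [0,0,0],"dr": [0,0,0],"jaw": 1},
  ],
)

```text
clock: 21.18
tcp_pos: [0.4556, -0.1998, 0.112]
orientation: [-3.014, -0.879, -0.002]
contact_force: [0.3, -1.0, -1.3]
grip_width: 0.0421
```

```bash
python3 - <<'E'
from h import *
go([.5839,.2184,.12],-1)
cv2.imwrite('pics/s5.png',viewer.grab_frame("scene")[170:410,240:560,::-1].repeat(2,0).repeat(2,1))
E
```

```text
t 21.18 tcp [ 0.4556 -0.1998  0.112 ] w 0.0421 F [ 0.2631 -1.0421 -1.3158] q [-0.2902  0.4311  0.7266  2.1165 -0.4276  0.7409 -0.2896]
 lin tool mm [ 333.0845 -283.63     -6.9574]  dr deg [-0.0912 -0.0996  0.2628]  lin in target frame mm [ 331.7669 -285.1431   -7.9878]
```

View pics/s5.png

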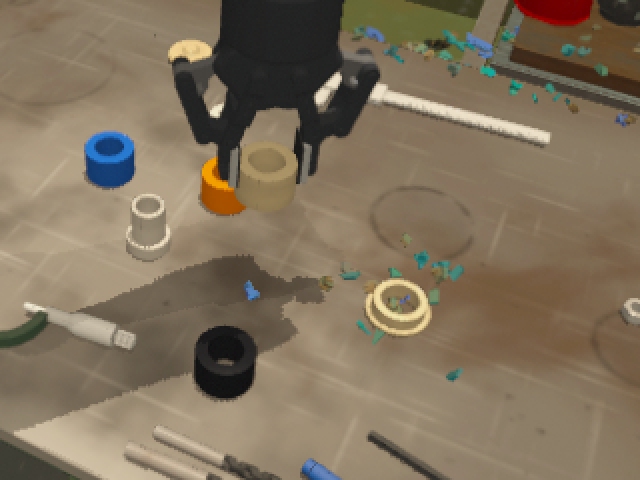

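The brass bushing_30 hangs level in the fingers at crop (265,178); flanged ones untouched.

>>> drive_tool(
  commands=[
    {"linear": [0.025,-0.021,-0.005],"dr": [0,0,0.2],"jaw": 1},
    {"linear": [0.04,-0.034,-0.005],"dr": [0,0,0],"jaw": 1},
    {"linear": [0.045,-0.038,0],"dr": [0,0,0],"jaw": 1},
    {"linear": [0.045,-0.038,0],"dr": [0,0,0],"jaw": 1},
    {"linear": [0.045,-0.038,0],"dr": [0,0,0],"jaw": 1},
    {"linear": [0.045,-0.038,0],"dr": [0,0,0],"jaw": 1},
    {"linear": [0.036,-0.031,0],"dr": [0,0,0],"jaw": 1},
    {"linear": [0.02,-0.018,0],"dr": [0,0,0],"jaw": 1},
  ],
)

```text
clock: 22.22
tcp_pos: [0.5716, 0.1868, 0.1108]
orientation: [-3.018, -0.864, 0.02]
contact_force: [0.4, -0.3, -1.8]
grip_width: 0.0424
```

```bash
python3 - <<'E'
from h import *
go([.5839,.2184,.12],-1)
E
```

```text
t 22.23 tcp [0.5716 0.1868 0.1108] w 0.0424 F [ 0.4085 -0.2591 -1.7558] q [-0.9111  0.593   0.6819  1.8645 -0.4829  0.8686 -1.0004]
 lin tool mm [ 27.0601 -20.405   -9.4389]  dr deg [-0.3071  0.6568 -0.303 ]  lin in target frame mm [ 27.2745 -20.2113  -9.2363]
```

>>> drive_tool(
  commands=[
    {"linear": [0.018,-0.013,0.01],"dr": [-0.3,0.6,-0.3],"jaw": 1},
    {"linear": [0.004,-0.003,0.02],"dr": [0,0,0],"jaw": 1},
    {"linear": [0,0,0.01],"dr": [0,0,0],"jaw": 1},
    {"linear": [0,0,0],"dr": [0,0,0],"jaw": 1},
    {"linear": [0,0,0],"dr": [0,0,0],"jaw": 1},
  ],
)

```text
clock: 22.85
tcp_pos: [0.5794, 0.2098, 0.0632]
orientation: [3.016, 0.87, -0.012]
contact_force: [-0.1, -0.7, -1.4]
grip_width: 0.0424
```

```bash
python3 - <<'E'
from h import *
go([.5839,.2184,.0135],-1)
E
```

```text
t 22.85 tcp [0.5794 0.2098 0.0632] w 0.0424 F [-0.1287 -0.6979 -1.3544] q [-0.8992  0.6741  0.6309  1.8535 -0.5365  0.7992 -0.9936]
 lin tool mm [ 8.7336 -4.9072 49.6691]  dr deg [ 0.0299  0.4656 -0.0863]  lin in target frame mm [ 8.337  -4.8684 49.741 ]
```

>>> drive_tool(
  commands=[
    {"linear": [0.008,-0.004,0.01],"dr": [0,0.4,0],"jaw": 1},
    {"linear": [0,0,0.015],"dr": [0,0,0],"jaw": 1},
    {"linear": [0,0,0],"dr": [0,0,0],"jaw": 1},
    {"linear": [0,0,0],"dr": [0,0,0],"jaw": 1},
  ],
)

```text
clock: 23.35
tcp_pos: [0.585, 0.2172, 0.0374]
orientation: [3.019, 0.868, 0.002]
contact_force: [1.3, 0.7, -1.2]
grip_width: 0.0421
```

```bash
python3 - <<'E'
from h import *
go([.5839,.2184,.0135],-1)
E
```

```text
t 23.35 tcp [0.585  0.2172 0.0374] w 0.0421 F [ 1.291   0.6902 -1.2448] q [-0.8817  0.714   0.5999  1.8494 -0.5692  0.7549 -0.9796]
 lin tool mm [-0.3385 -1.5994 23.8504]  dr deg [ 0.0365 -0.0565 -0.1667]  lin in target frame mm [-0.3103 -1.5851 23.8517]
```

>>> drive_tool(
  commands=[
    {"linear": [0,-0.001,0.01],"dr": [0,0,0],"jaw": 1},
    {"linear": [0,0,0.009],"dr": [0,0,0],"jaw": 1},
    {"linear": [0,0,0],"dr": [0,0,0],"jaw": 1},
    {"linear": [0,0,0],"dr": [0,0,0],"jaw": 1},
  ],
)

```text
clock: 23.85
tcp_pos: [0.5845, 0.2182, 0.0172]
orientation: [3.019, 0.868, 0.002]
contact_force: [0.6, 0.8, -1.6]
grip_width: 0.0423
```

>>> drive_tool(
  commands=[
    {"linear": [0,0,0.003],"dr": [0,0,0],"jaw": 1},
    {"linear": [0,0,0.001],"dr": [0,0,0],"jaw": 1},
    {"linear": [0,0,0],"dr": [0,0,0],"jaw": 1},
  ],
)

```text
clock: 24.22
tcp_pos: [0.5848, 0.2182, 0.0134]
orientation: [3.019, 0.868, 0.003]
contact_force: [0.0, -0.4, -1.7]
grip_width: 0.0418
```

>>> drive_tool(
  commands=[
    {"linear": [0,0,0.0012],"dr": [0,0,0],"jaw": 1},
    {"linear": [0,0,0],"dr": [0,0,0],"jaw": 1},
  ],
)

```text
clock: 24.48
tcp_pos: [0.5851, 0.2183, 0.0136]
orientation: [-3.018, -0.868, -0.004]
contact_force: [-0.7, 0.6, -2.1]
grip_width: 0.0425
```

>>> drive_tool(
  commands=[
    {"linear": [0,0,0.0005],"dr": [0,0,0],"jaw": 0.46},
    {"linear": [0,0,0],"dr": [0,0,0],"jaw": 0.42},
    {"linear": [0,0,0],"dr": [0,0,0],"jaw": 0.36},
    {"linear": [0,0,0],"dr": [0,0,0],"jaw": 0.34},
    {"linear": [0,0,-0.015],"dr": [0,0,0],"jaw": 0.34},
    {"linear": [0,0,-0.03],"dr": [0,0,0],"jaw": 0.34},
    {"linear": [0,0,-0.04],"dr": [0,0,0],"jaw": 0},
    {"linear": [0,0,-0.01],"dr": [0,0,0],"jaw": 0},
  ],
)

```text
clock: 25.48
tcp_pos: [0.5854, 0.2177, 0.1128]
orientation: [-3.019, -0.867, -0.005]
contact_force: [-0.5, -0.2, 0.4]
grip_width: 0.0856
```

```bash
python3 - <<'E'
from h import *
go([.6171,-.0983,.11],-1)
cv2.imwrite('pics/s6.png',viewer.grab_frame("scene")[120:360,100:420,::-1].repeat(2,0).repeat(2,1))
E
```

```text
t 25.48 tcp [0.5854 0.2177 0.1128] w 0.0856 F [-0.5217 -0.2083  0.3696] q [-0.9394  0.6174  0.6809  1.8183 -0.4932  0.8787 -1.0381]
 lin tool mm [-140.8253  284.6954    2.5475]  dr deg [ 0.0325 -0.1773 -0.2242]  lin in target frame mm [-141.9299  284.1437    2.8234]
```

View pics/s6.png

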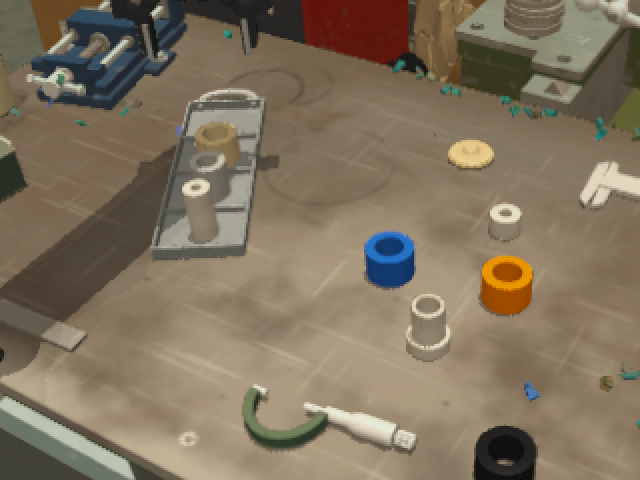

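Three are in place in order. Now bushing_22 (318 mm away).

>>> drive_tool(
  commands=[
    {"linear": [-0.013,0.026,0],"dr": [0,0,-0.2],"jaw": 0},
    {"linear": [-0.023,0.047,0],"dr": [0,0,0],"jaw": 0},
    {"linear": [-0.025,0.05,0],"dr": [0,0,0],"jaw": 0},
    {"linear": [-0.025,0.05,0],"dr": [0,0,0],"jaw": 0},
    {"linear": [-0.022,0.043,0],"dr": [0,0,0],"jaw": 0},
    {"linear": [-0.014,0.028,0],"dr": [0,0,0],"jaw": 0},
    {"linear": [-0.005,0.01,0],"dr": [0,0,0],"jaw": 0},
    {"linear": [0,0,0],"dr": [0,0,0],"jaw": 0},
  ],
)

```text
clock: 26.52
tcp_pos: [0.6115, -0.069, 0.1079]
orientation: [-3.012, -0.88, 0.005]
contact_force: [-0.3, -0.1, 0.1]
grip_width: 0.0853
```

```bash
python3 - <<'E'
from h import *
go([.6171,-.0983,.11],-1)
E
```

```text
t 26.52 tcp [ 0.6115 -0.069   0.1079] w 0.0853 F [-0.2661 -0.067   0.0853] q [-0.4641  0.6097  0.6652  1.8373 -0.4847  0.8674 -0.5648]
 lin tool mm [-11.1034  27.6795  -2.1623]  dr deg [-0.2507  0.1271  0.3156]  lin in target frame mm [-10.946   27.7495  -2.0655]
```

>>> drive_tool(
  commands=[
    {"linear": [-0.008,0.018,0.01],"dr": [-0.2,0.1,0.3],"jaw": 0},
    {"linear": [-0.003,0.007,0.02],"dr": [0,0,0],"jaw": 0},
    {"linear": [0,0,0.015],"dr": [0,0,0],"jaw": 0},
    {"linear": [0,0,0],"dr": [0,0,0],"jaw": 0},
    {"linear": [0,0,0],"dr": [0,0,0],"jaw": 0},
  ],
)

```text
clock: 27.15
tcp_pos: [0.6157, -0.0867, 0.0584]
orientation: [-3.007, -0.887, 0.004]
contact_force: [0.8, -1.3, 0.0]
grip_width: 0.0854
```

```bash
python3 - <<'E'
from h import *
go([.6171,-.0983,.006],-1)
E
```

```text
t 27.15 tcp [ 0.6157 -0.0867  0.0584] w 0.0854 F [ 0.7589 -1.3434  0.0388] q [-0.3912  0.6816  0.6099  1.8431 -0.5386  0.7929 -0.4923]
 lin tool mm [-5.044  10.838  52.3097]  dr deg [-0.3952  0.0432  0.6039]  lin in target frame mm [-4.9709 10.5297 52.3796]
```

>>> drive_tool(
  commands=[
    {"linear": [-0.005,0.01,0.01],"dr": [-0.3,0,0.5],"jaw": 0},
    {"linear": [0,0,0.01],"dr": [0,0,0],"jaw": 0},
    {"linear": [0,0,0],"dr": [0,0,0],"jaw": 0},
    {"linear": [0,0,0],"dr": [0,0,0],"jaw": 0},
  ],
)

```text
clock: 27.65
tcp_pos: [0.6175, -0.0984, 0.0376]
orientation: [-3.017, -0.875, -0.0]
contact_force: [0.5, 0.9, 0.5]
grip_width: 0.0857
```

```bash
python3 - <<'E'
from h import *
go([.6171,-.0983,.005],-1)
E
```

```text
t 27.65 tcp [ 0.6175 -0.0984  0.0376] w 0.0857 F [0.541  0.9324 0.4551] q [-0.3607  0.7128  0.5908  1.8448 -0.5606  0.7565 -0.4691]
 lin tool mm [-0.3114 -0.2488 32.6133]  dr deg [-0.036  -0.0167  0.0807]  lin in target frame mm [-0.3022 -0.2689 32.6132]
```

>>> drive_tool(
  commands=[
    {"linear": [0,0,0.013],"dr": [0,0,0],"jaw": 0},
    {"linear": [0,0,0.011],"dr": [0,0,0],"jaw": 0},
    {"linear": [0,0,0.005],"dr": [0,0,0],"jaw": 0},
    {"linear": [0,0,0],"dr": [0,0,0],"jaw": 0},
    {"linear": [0,0,0],"dr": [0,0,0],"jaw": 0},
  ],
)

```text
clock: 28.28
tcp_pos: [0.6175, -0.098, 0.0064]
orientation: [-3.016, -0.875, 0.0]
contact_force: [0.6, 1.1, 0.7]
grip_width: 0.0854
```

```bash
python3 - <<'E'
from h import *
go([.6171,-.0983,.005],-1)
E
```

```text
t 28.27 tcp [ 0.6175 -0.098   0.0064] w 0.0854 F [0.5976 1.1363 0.6768] q [-0.3369  0.7551  0.5557  1.8509 -0.592   0.7069 -0.4454]
 lin tool mm [-0.4617  0.035   1.4025]  dr deg [-0.0555 -0.0129  0.1024]  lin in target frame mm [-0.4614  0.0345  1.4026]
```

>>> drive_tool(
  commands=[
    {"linear": [0,0,0.001],"dr": [0,0,0],"jaw": 0.4},
    {"linear": [0,0,0],"dr": [0,0,0],"jaw": 1},
    {"linear": [0,0,0],"dr": [0,0,0],"jaw": 1},
    {"linear": [0,0,0],"dr": [0,0,0],"jaw": 1},
    {"linear": [0,0,0],"dr": [0,0,0],"jaw": 1},
    {"linear": [0,0,0],"dr": [0,0,0],"jaw": 1},
  ],
)

```text
clock: 29.02
tcp_pos: [0.6181, -0.0981, 0.0063]
orientation: [-3.017, -0.875, -0.002]
contact_force: [0.1, 0.4, 0.5]
grip_width: 0.0282
```

>>> drive_tool(
  commands=[
    {"linear": [0,0,-0.02],"dr": [0,0,0],"jaw": 1},
    {"linear": [0,0,-0.03],"dr": [0,0,0],"jaw": 1},
    {"linear": [0,0,-0.03],"dr": [0,0,0],"jaw": 1},
    {"linear": [0,0,-0.02],"dr": [0,0,0],"jaw": 1},
    {"linear": [0,0,0],"dr": [0,0,0],"jaw": 1},
  ],
)

```text
clock: 29.65
tcp_pos: [0.6179, -0.0985, 0.1127]
orientation: [-3.017, -0.874, -0.003]
contact_force: [-0.0, -0.0, -1.0]
grip_width: 0.028
```

```bash
python3 - <<'E'
from h import *
go([.6372,.2520,.11],-1)
cv2.imwrite('pics/s7.png',viewer.grab_frame("scene")[120:360,200:520,::-1].repeat(2,0).repeat(2,1))
E
```

```text
t 29.65 tcp [ 0.6179 -0.0985  0.1127] w 0.028 F [-0.0318 -0.0402 -0.9925] q [-0.4162  0.6163  0.6694  1.8141 -0.486   0.8796 -0.5254]
 lin tool mm [ 203.6962 -285.8371    3.0546]  dr deg [ 0.0094 -0.1207  0.0629]  lin in target frame mm [ 203.3882 -286.0601    2.6728]
```

View pics/s7.png

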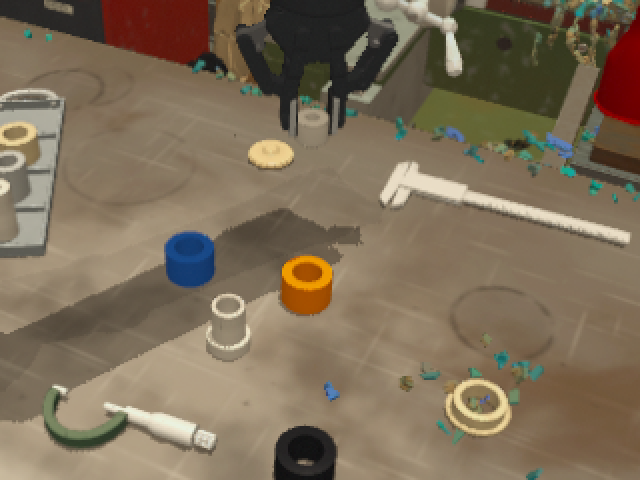

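bushing_22 is held level, at crop (313,125). Move 351 mm to the handle compartment.

>>> drive_tool(
  commands=[
    {"linear": [0.015,-0.021,0],"dr": [0,0,0],"jaw": 1},
    {"linear": [0.028,-0.039,0],"dr": [0,0,0],"jaw": 1},
    {"linear": [0.032,-0.045,0],"dr": [0,0,0],"jaw": 1},
    {"linear": [0.032,-0.045,0],"dr": [0,0,0],"jaw": 1},
    {"linear": [0.032,-0.045,0],"dr": [0,0,0],"jaw": 1},
    {"linear": [0.028,-0.039,0],"dr": [0,0,0],"jaw": 1},
    {"linear": [0.018,-0.025,0],"dr": [0,0,0],"jaw": 1},
    {"linear": [0.007,-0.01,0],"dr": [0,0,0],"jaw": 1},
  ],
)

```text
clock: 30.7
tcp_pos: [0.6304, 0.2394, 0.1003]
orientation: [3.019, 0.868, -0.024]
contact_force: [-0.6, 0.2, -0.4]
grip_width: 0.0283
```

```bash
python3 - <<'E'
from h import *
go([.6372,.2520,.09],-1)
E
```

```text
t 30.7 tcp [0.6304 0.2394 0.1003] w 0.0283 F [-0.5614  0.1753 -0.4307] q [-0.8925  0.7133  0.66    1.6813 -0.5189  0.9459 -1.0432]
 lin tool mm [12.6294 -6.9923 10.1083]  dr deg [-0.2443  0.8575 -0.1695]  lin in target frame mm [12.4976 -6.9985 10.2665]
```

>>> drive_tool(
  commands=[
    {"linear": [0.008,-0.004,0.01],"dr": [-0.2,0.8,-0.1],"jaw": 1},
    {"linear": [0,0,0.02],"dr": [0,0,0],"jaw": 1},
    {"linear": [0,0,0.01],"dr": [0,0,0],"jaw": 1},
    {"linear": [0,0,0],"dr": [0,0,0],"jaw": 1},
    {"linear": [0,0,0],"dr": [0,0,0],"jaw": 1},
  ],
)

```text
clock: 31.32
tcp_pos: [0.6343, 0.2407, 0.055]
orientation: [3.018, 0.861, -0.008]
contact_force: [-0.9, -0.0, 0.0]
grip_width: 0.0283
```

```bash
python3 - <<'E'
from h import *
go([.6372,.2520,.0093],-1)
E
```

```text
t 31.32 tcp [0.6343 0.2407 0.055 ] w 0.0283 F [-0.9275 -0.0465  0.0041] q [-0.8709  0.768   0.6244  1.6987 -0.5589  0.8661 -1.0207]
 lin tool mm [ 8.729  -8.1444 45.6856]  dr deg [ 0.086   0.3149 -0.4338]  lin in target frame mm [ 8.5389 -8.0104 45.7452]
```

>>> drive_tool(
  commands=[
    {"linear": [0.008,-0.008,0.01],"dr": [0,0.3,-0.3],"jaw": 1},
    {"linear": [0,0,0.01],"dr": [0,0,0],"jaw": 1},
    {"linear": [0,0,0],"dr": [0,0,0],"jaw": 1},
    {"linear": [0,0,0],"dr": [0,0,0],"jaw": 1},
  ],
)

```text
clock: 31.82
tcp_pos: [0.6376, 0.2528, 0.0344]
orientation: [3.018, 0.87, 0.003]
contact_force: [0.0, -0.3, -1.2]
grip_width: 0.0283
```

```bash
python3 - <<'E'
from h import *
go([.6372,.2520,.0093],-1)
E
```

```text
t 31.82 tcp [0.6376 0.2528 0.0344] w 0.0283 F [ 0.0133 -0.2977 -1.1963] q [-0.8686  0.7991  0.6034  1.6908 -0.5789  0.8353 -1.0175]
 lin tool mm [-0.7865  0.4843 25.0631]  dr deg [ 0.0815 -0.0951 -0.0953]  lin in target frame mm [-0.7457  0.5187 25.0637]
```

>>> drive_tool(
  commands=[
    {"linear": [0,0,0.01],"dr": [0,0,0],"jaw": 1},
    {"linear": [0,0,0.009],"dr": [0,0,0],"jaw": 1},
    {"linear": [0,0,0.003],"dr": [0,0,0],"jaw": 1},
    {"linear": [0,0,0],"dr": [0,0,0],"jaw": 1},
    {"linear": [0,0,0],"dr": [0,0,0],"jaw": 1},
  ],
)

```text
clock: 32.45
tcp_pos: [0.6377, 0.2524, 0.0109]
orientation: [3.018, 0.869, 0.003]
contact_force: [0.1, 0.1, -0.4]
grip_width: 0.0282
```

>>> drive_tool(
  commands=[
    {"linear": [0,0,0.0015],"dr": [0,0,0],"jaw": 1},
    {"linear": [0,0,0],"dr": [0,0,0],"jaw": 1},
  ],
)

```text
clock: 32.7
tcp_pos: [0.638, 0.2525, 0.0097]
orientation: [3.018, 0.869, 0.004]
contact_force: [-0.4, -0.5, -1.3]
grip_width: 0.0278
```

>>> drive_tool(
  commands=[
    {"linear": [0,0,0.0005],"dr": [0,0,0],"jaw": 0.63},
    {"linear": [0,0,0],"dr": [0,0,0],"jaw": 0.57},
    {"linear": [0,0,0],"dr": [0,0,0],"jaw": 0.52},
    {"linear": [0,0,0],"dr": [0,0,0],"jaw": 0.52},
    {"linear": [0,0,-0.015],"dr": [0,0,0],"jaw": 0.52},
    {"linear": [0,0,-0.03],"dr": [0,0,0],"jaw": 0.52},
    {"linear": [0,0,-0.05],"dr": [0,0,0],"jaw": 0.3},
    {"linear": [0,0,-0.05],"dr": [0,0,0],"jaw": 0},
  ],
)

```text
clock: 33.7
tcp_pos: [0.636, 0.2519, 0.1577]
orientation: [3.017, 0.868, -0.004]
contact_force: [0.7, -0.3, -0.9]
grip_width: 0.0754
```

>>> drive_tool(
  commands=[
    {"linear": [-0.02,0.04,-0.01],"dr": [0,0,0],"jaw": 0},
    {"linear": [-0.025,0.05,0],"dr": [0,0,0],"jaw": 0},
    {"linear": [-0.025,0.05,0],"dr": [0,0,0],"jaw": 0},
    {"linear": [-0.025,0.05,0],"dr": [0,0,0],"jaw": 0},
    {"linear": [-0.02,0.04,0],"dr": [0,0,0],"jaw": 0},
    {"linear": [-0.01,0.02,0],"dr": [0,0,0],"jaw": 0},
    {"linear": [0,0,0],"dr": [0,0,0],"jaw": 0},
    {"linear": [0,0,0],"dr": [0,0,0],"jaw": 0},
  ],
)

```text
clock: 34.7
tcp_pos: [0.6689, -0.0326, 0.1827]
orientation: [3.017, 0.871, 0.027]
contact_force: [0.4, 0.2, -0.8]
grip_width: 0.0852
```

```bash
python3 - <<'E'
from h import *
T=viewer.calibration("top");S=viewer.calibration("scene")
im=np.ascontiguousarray(viewer.grab_frame("top")[:,:,::-1]); sc=np.ascontiguousarray(viewer.grab_frame("scene")[:,:,::-1])
cv2.imwrite('pics/top9.png',im);cv2.imwrite('pics/sc9.png',sc)
o=monitor.get_obs();print(o["clock"],o["tcp_pos"],o["qvel"])
a=cv2.resize(im[150:320,120:290],(400,400),interpolation=2);b=cv2.resize(sc[150:270,160:280],(400,400),interpolation=2)
cv2.imwrite('pics/fin.png',np.hstack([a,b]))
E
```

```text
34.8 [ 0.6689 -0.0322  0.1825] [-0.0056  0.0049 -0.0083  0.0003 -0.0033 -0.0013  0.0034]
```

View pics/fin.png

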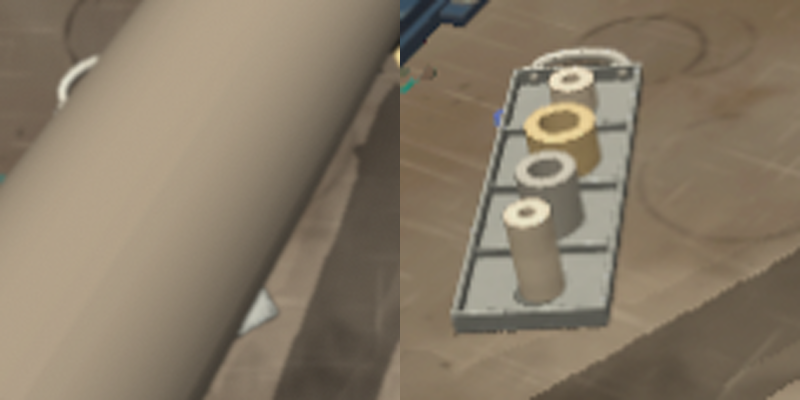

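View pics/top9.png

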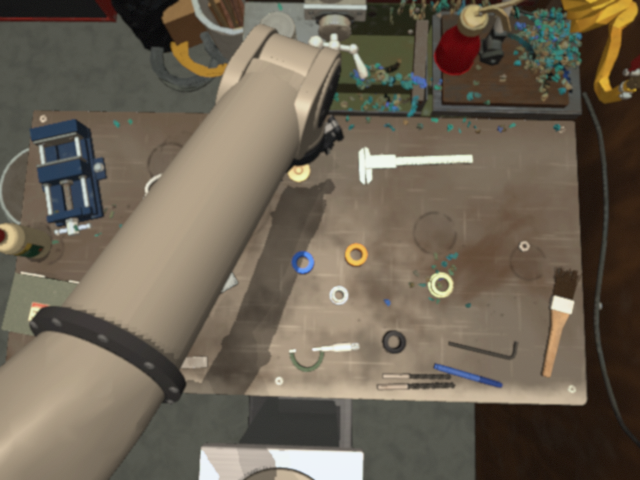

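The scene view shows all four in the tray in order, tallest farthest from the handle. The top view is blocked by the arm, so I check their positions and tilt in the scene view.

```bash
python3 - <<'E'
from h import *
S=viewer.calibration("scene");im=cv2.imread('pics/sc9.png');im0=cv2.imread('pics/scene0.png')
c=np.array([.5573,.2016]);ex=np.array([np.cos(YAW),np.sin(YAW)]);ey=np.array([-ex[1],ex[0]])
for n,px,h in(("22",(571,78-0),.022),("30",(560,123),.03),("40",(547,168),.04),("55",(527,213),.055)):
    p=(px[0]-400)/3.333+160,px[1]/3.333+150
    P=ray(S,p,h+.003)[0]; d=P[:2]-c; print(n,P,"tray mm",d@ex*1e3,d@ey*1e3)
# b55 axis: top ellipse centre and bottom ellipse centre
P=ray(S,((527-400)/3.333+160,213/3.333+150),.058)[0]
b=P.copy();b[2]=.003;print("expected foot crop px",(proj(S,b)[0]-[160,150])*3.333+[400,0])
# bystanders: difference in scene
for n,(x,y) in dict(ft=(314,283),ff=(439,322),cap=(335,197)).items():
    w=22;a=cv2.cvtColor(im0[y-w:y+w,x-w:x+w],6).astype(np.float32);q=cv2.cvtColor(im[y-w:y+w,x-w:x+w],6).astype(np.float32)
    print(n,cv2.phaseCorrelate(a,q,cv2.createHanningWindow((2*w,2*w),cv2.CV_32F)))
E
```

```text
22 [0.6346 0.2492 0.025 ] tray mm 90.81022959910918 -0.977114210871522
30 [0.5807 0.2137 0.033 ] tray mm 26.2386231732146 -2.2260456873340266
40 [0.5288 0.18   0.043 ] tray mm -35.62805718403317 -3.041775018291491
55 [0.4748 0.1473 0.058 ] tray mm -98.75817507526116 -1.8682815388796465
expected foot crop px [543.4791 289.9778]
ft ((0.5108053964745558, 0.49745513686989185), 0.9929831827422719)
ff ((0.504323431016438, 0.5099570705932521), 0.9965795413800228)
cap ((0.5239831517652327, 0.5950646388473757), 0.9449015248263324)
```

```bash
python3 - <<'E'
from bench import job
print(job.hand_in())
E
```

```text
the job is handed in; nothing more can be done
None
```

I put the four plain bushings in the tray, upright and released, in the order 22, 30, 40 and 55 mm from the handle. I handed the job in at about 35 s on the robot's clock, and `hand_in` gave no verdict.

**Position:** in the last scene picture each bushing was within about 5.5 mm along and 3 mm across of its compartment's centre. The limits are 22 and 30 mm. All four read about 4 mm low along the tray and 1 to 3 mm to one side. I put this down mostly to the roughly 2 mm offset between the two cameras.

**Upright:** I checked the tallest bushing by number, and its foot was where an upright one should be, as far as I could read it. I judged the other three by eye.

**Parts left alone:** both flanged bushings and the brass cap showed a shift of under 1 pixel in the scene view.

**Checks that fell short:**
- The arm blocked the tray in the last top view, so the final positions rest on the scene camera alone.
- The measured force did not clearly show the bushings touching the floor before release. I set the release height from the TCP height at each grasp, so any drop was about 1 mm or less.

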